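# Lock the pad printer's work shuttle with its pin

### The job

Slide the work shuttle by its yellow block in between the two blue lugs until its brass eye lines up with their holes, then lock it there: take the red-handled pin from its stand, lay it in the V-rail in front of the lugs and push it fully home through lug, brass eye and lug, until its steel collar is flush against the near lug. The brass eye can be set anywhere within 8 mm fore or aft of its middle mark, so find its place by feel: if the pin stops short against it, shift the shuttle a few millimetres and push again. Leave the blue-handled pin, the aluminium bottle and the blue ink jar where they are, and let go of everything at the end.

Things in the scene. Friction and masses are not known exactly. Their poses are not given: they have to be found in the camera images.
- fixture: fixed docking fixture; origin on the table below lock_hole; x = the shuttle's travel towards its stop, y = along the lock holes, from the V-rail to the lugs. Two blue lugs (60 mm in x, 14 mm thick, top at z 104 mm) at y 0 to 14 and 40 to 54 mm, each with an 18 mm through hole at x 0, z 75 mm, mouth chamfered by 3 mm
- rail (a point): aluminium V-rail in front of the near lug, along fixture y; this point lies midway along it on the hole axis, z 75 mm. Rail: fixture y -170 to -95 mm, 31 mm wide, edges 10 mm below the axis. It carries the pin's handle with the pin in line with the holes; the collar must hang in the open 95 mm gap between rail and lug, where it is free to travel
- lock_hole (a point): centre of the near blue lug's hole at its outer face, 75 mm above the table; axes as the fixture's (y points into the hole, the way the pin goes)
- shuttle (a joint): travel of the work shuttle along fixture x (m): 0 = far out, towards the robot; at 0.080 the middle mark of its eye is in line with the lug holes, but the eye itself is set up to 8 mm off that mark, so the right value lies between 0.072 and 0.088; stop at 0.105. It stays where it is left (about 3 N of friction)
- push_face (a point): centre of the rear (fixture -x) face of the shuttle's yellow upright block (20 mm thick in x, 40 mm wide in y, z 46 to 95 mm), at z 75 mm; push it towards fixture +x, or pinch the block. Behind it the shuttle's flat top is free (z 46 mm). The brass eye (44 mm in x, 20 mm thick, top z 97 mm, 18 mm plain hole) stands ahead, its middle mark 80 mm from this face
- eye_mark (a point): middle mark of the brass eye's setting range on the shuttle, 75 mm high; not the hole itself: the eye is clamped up to 8 mm fore or aft (x) of it, the same all through a run. At fixture x 0 the mark is between the lugs (eye at y 17 to 37 mm). The pin's tapered nose draws the shuttle into line only if hole and pin are within about 3 mm
- lock_pin: loose pin, 161 mm long, 0.35 kg, lying level in a low V-stand at one of two places, axis 47 mm above the table; origin on its axis, mid handle; y axis towards the tip. Red handle 34 mm thick, 80 mm long (y -40 to 40; the V is narrower than it), collar 46 mm across (y 40 to 45), shank 16 mm thick (y 45 to 121), its last 6 mm tapering to 10 mm
- pin_tip (a point): tip of the lock pin, on its axis
- pin_collar (a point): centre of the front face of the lock pin's collar (76 mm behind the tip)
- pin_end (a point): centre of the rear end face of the red handle (161 mm behind the tip)
- thick_pin: similar loose pin with a blue handle and a 22 mm shank, too thick for the holes, in the other stand; same frame as lock_pin; leave it alone
- solvent: bystander: loose aluminium bottle, 60 mm in diameter, 150 mm tall, origin under its centre
- ink_jar: bystander: loose blue jar, 68 mm in diameter, 75 mm tall, origin under its centre
Things that resemble listed ones, but are neither listed nor needed, are in the scene too. There is more than one size of the lock_pin; the job needs the largest.

How it is judged:
At the end, for the whole second after the job is handed in: shuttle between the lugs (joint 0.067 to 0.093), lock pin through both lugs and the eye (tip within 5 mm of the hole axis, pin within 4 degrees), collar against the near lug (gap under 4 mm), at rest; thick pin, bottle and jar within 30 mm of their starts (value of joint shuttle between 0.067 and 0.093 m and y of pin_collar in the frame of lock_hole between -0.004 and 0.003 m and x of pin_tip in the frame of lock_hole between -0.005 and 0.005 m and z of pin_tip in the frame of lock_hole between -0.005 and 0.005 m and angle between the y axis of lock_pin and the y axis of fixture, either way round below 0.07 rad and linear speed of lock_pin below 0.02 m/s); the robot touches nothing.
It fails at once if the thick pin, the bottle or the ink jar is displaced by more than 30 mm (distance of any of thick_pin, solvent, ink_jar from where it was at the start of the episode above 0.03 m).
It also fails if it takes over 72 s, if anything falls off the work surface, if the arm or the gripper's body presses on something with over 40 N, if the wrist force passes 120 N, or if a joint passes its speed limit or range.

### The arm

A 7-joint arm with a two-finger parallel gripper is mounted at the origin on the work surface. World frame = base frame: x ahead of the robot, y to its left, z up, the work surface at z = 0. Lengths are in m, angles in rad, forces in N, time in s.
With the tool pointing down it reaches from about 0.425 to 1.025 m from the base axis. Payload 3.6 kg.
Tool frame: the origin (TCP) lies on the centre line of the jaws, within the pads' length; the fingertips stand 8 mm ahead of it and the grasp point (between the pads) lies 11 mm behind it; x points along the fingers, y is the direction in which the jaws open and shut, and the axes are right-handed (so a half turn about x gives the same grasp; the last joint's range is limited). The gripper opens to 85 mm and grips with 20 to 120 N. Pads are 22 mm wide; open, the fingers measure 114 mm over their backs; the gripper's body (76 mm by 85 mm) begins 54 mm behind the grasp point. The pads swing forward as they close: fully open they stand 13 mm farther back than shut.
Start: joints at [1.036, 0.591, 0.048, 1.609, -0.033, 0.943, -0.034], TCP at [0.309, -0.656, 0.239] pointing down, gripper open.
Joint ranges: [-2.69, 2.69], [-0.47, 2.24], [-1.27, 1.36], [0.19, 2.51], [-1.53, 4.68], [0.08, 2.07], [-3.09, 3.09]. Speed limits (rad/s): [2.57, 2.57, 3.14, 3.14, 3.14, 3.14, 3.14].

### API

Orientations are given as [roll, pitch, yaw] about the fixed x, y, z axes, in that order (R = Rz(yaw) Ry(pitch) Rx(roll)).
In Python, from station import bot, imaging gives the robot as it stands.
- The arm moves only by the shell command python3 -m handwheel 'ROWS' [FORCE]. ROWS is JSON, a list of rows, each a list of 3 entries, a list of its own where there are three numbers: the shift along the tool's x, y, z in cm, then the turn, a rotation vector about the tool's x, y, z in degrees, then the opening, from -1 (shut) to 1 (fully open). A call has 1 to 12 rows; each row shifts and turns the commanded pose from where the row before left it, along the tool's axes as they then stand; what a row does not reach is not made up. A row lasts 1/12 s, in which the tool goes at most 41.7 mm and 7.16 degrees, less where a joint would pass 70% of its speed; a pose out of reach is approached as far as the arm can. A call with a gripper value outside its range is refused whole. The fingers move at their own pace and stop on an object; FORCE is the grip in N (left out, the last holds). Time passes only in rows, so rows that do not move let the fingers close. It gives the time, the measured TCP pose, the force and the opening at its end, in the units of the state.
- bot.read_state(): the state, without advancing time (a new reading comes with each control period).
- imaging.read_camera(name): name is "side" or "top" or "wrist"; returns the picture (400x640x3 uint8, blue, green, red); there is no depth.
- imaging.camera_info(name): a dict with "intrinsics" (3x3 intrinsics, pixels), "position" and "attitude" of the camera in the world. Camera axes: x right, y down, z forward; pixel columns grow to the right and rows downward; lengths in m; the calibration is good to about 2 mm. A picture is of the moment at which its call begins: read the wrist's pose just before it. camera_info takes no time and is no camera call; for the wrist camera it gives the pose at the moment of the call.
- bot.sign_off(): hands the job in, once; it reports no verdict.
Trained networks look in the newest picture that a camera, given by its name, has taken for a name from the list of things; names that differ only in an ending like _2 or _b are one class to them, and where a whole thing is asked for, a point or a joint stands for the part that bears it (a point fixed in the world has none). Each returns a list of dicts, best first, with "score" (0 to 1); they miss things now and then, are a little off and sometimes report something else, mostly with a low value. They report only what shows in the picture. A call takes as long as a camera call. They do not tell look-alikes from the thing itself.
- imaging.recognise(target, camera): "location" ([row, column] in pixels, amid what is visible of it).
- imaging.cut_out(target, camera): "pixels" (400x640 bool, what is visible of it) and "location" ([row, column] in pixels, amid what is visible of it).
The state is a dict: "clock": time; "joints": joint angles; "qvel": joint speeds; "joint_efforts": joint torques, N m; "eef_pos": TCP position; "tcp_rot": TCP orientation; "wrist_force": force on the tool from outside, world axes, zero at the start; "ft_torque": the same for the moment, N m; "gripper_width": finger opening in m.
Only numpy, scipy, OpenCV 4.12 (cv2) and the standard library are available. Lean on these libraries where they do the work, as an engineer would, in place of code of your own. Each camera call takes 0.05 s, during which the arm holds its last target. There are 200 camera calls.

## Working session

There is one attempt and no reset: what is moved stays moved. The work goes in short steps, Python scripts to look and compute and a shell command to move; the robot and the scene stay as the last step left them, time stands still between calls to the robot, and variables do not carry over. Pictures are saved under pics/ and viewed, about 8 in all and at most 12, crops included, and the job is handed in when it is done.

```bash
mkdir -p pics; ls
python3 - <<'E'
from station import bot, imaging
import cv2, numpy as np
s=bot.read_state(); print({k:np.round(v,3).tolist() for k,v in s.items()})
for c in ['side','top']:
    i=imaging.camera_info(c); print(c,i)
    im=imaging.read_camera(c); cv2.imwrite(f'pics/{c}0.png',im)
    for t in ['lock_pin','thick_pin','solvent','ink_jar','fixture','shuttle','push_face','eye_mark','lock_hole','rail','pin_tip','pin_end','pin_collar']:
        print(c,t,[(np.round(d['location']).tolist(),round(d['score'],2)) for d in imaging.recognise(t,c)])
print(bot.read_state()['clock'])
E
```

```text
pics
{'clock': 0.0, 'joints': [1.037, 0.592, 0.048, 1.61, -0.033, 0.943, -0.034], 'qvel': [-0.0, 0.0, -0.0, 0.001, -0.001, 0.0, 0.001], 'joint_efforts': [-0.0, -54.869, 1.546, -19.813, 0.009, 0.009, 0.0], 'eef_pos': [0.309, -0.655, 0.238], 'tcp_rot': [-1.511, 1.569, 2.072], 'wrist_force': [0.174, -0.084, 0.022], 'ft_torque': [0.02, -0.003, 0.032], 'gripper_width': 0.086}
side {'intrinsics': array([[371.77171679,   0.        , 321.56709278],
       [  0.        , 371.77171679, 197.54489832],
       [  0.        ,   0.        ,   1.        ]]), 'position': array([-0.01654778,  0.79249134,  0.74237186]), 'attitude': array([-2.1909471 ,  0.01347443, -2.55316854])}
side lock_pin [([168.0, 355.0], 0.84), ([200.0, 410.0], 0.77), ([229.0, 361.0], 0.76)]
side thick_pin [([151.0, 369.0], 0.56)]
side solvent [([295.0, 224.0], 0.7), ([168.0, 355.0], 0.63), ([152.0, 370.0], 0.2)]
side ink_jar [([194.0, 363.0], 0.97)]
side fixture [([233.0, 290.0], 0.63)]
side shuttle [([237.0, 285.0], 0.84)]
side push_face [([236.0, 286.0], 0.85)]
side eye_mark [([239.0, 290.0], 0.57)]
side lock_hole [([234.0, 29
[... 581 characters left out ...]
-3.01046026,  0.01566147, -1.58203163])}
top lock_pin [([189.0, 401.0], 0.86), ([239.0, 318.0], 0.71), ([260.0, 388.0], 0.57)]
top thick_pin [([180.0, 445.0], 0.75)]
top solvent [([200.0, 183.0], 0.76)]
top ink_jar [([217.0, 365.0], 0.58)]
top fixture [([184.0, 276.0], 0.63)]
top shuttle [([196.0, 268.0], 0.97), ([188.0, 276.0], 0.41)]
top push_face [([199.0, 267.0], 0.85)]
top eye_mark [([196.0, 270.0], 0.69)]
top lock_hole [([186.0, 272.0], 0.89)]
top rail [([188.0, 275.0], 0.76)]
top pin_tip [([257.0, 391.0], 0.69)]
top pin_end [([238.0, 321.0], 0.77), ([262.0, 392.0], 0.6), ([186.0, 398.0], 0.57)]
top pin_collar [([182.0, 401.0], 0.94), ([239.0, 322.0], 0.75), ([262.0, 388.0], 0.53)]
1.4
```

Run:
```python
import cv2
a=cv2.imread('pics/top0.png')[110:290,150:470]; cv2.imwrite('pics/top0c.png',cv2.resize(a,None,fx=2.5,fy=2.5,interpolation=cv2.INTER_CUBIC))
b=cv2.imread('pics/side0.png')[130:330,190:440]; cv2.imwrite('pics/side0c.png',cv2.resize(b,None,fx=3,fy=3,interpolation=cv2.INTER_CUBIC))
```

```text
(no output)
```

View pics/top0c.png

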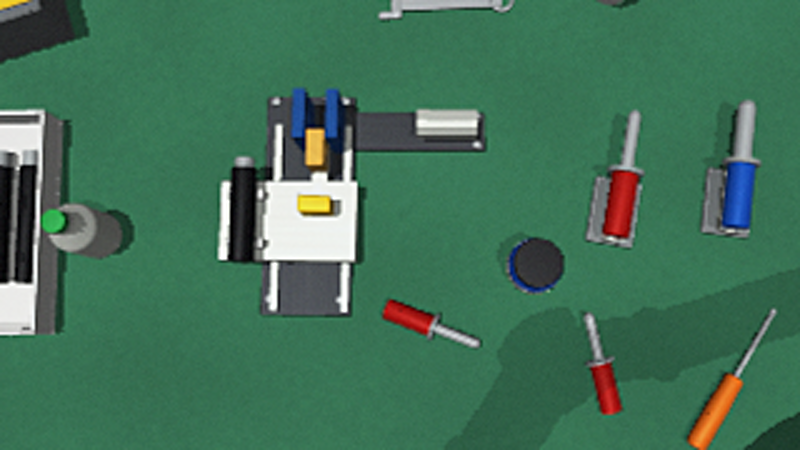

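View pics/side0c.png

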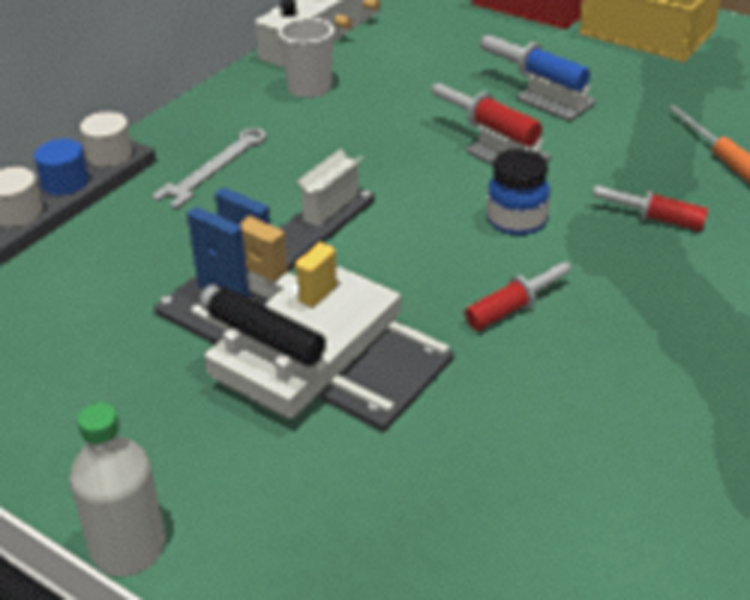

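Top view: a red pin in a stand at full-image px (col 399, row 190), a blue one in a stand at (445,180), and two smaller red ones lying on the table at (318,239) and (390,257). The stand one is the biggest red and fits "lock_pin in a low V-stand". The fixture is at (276,184), with its rail at right (328,160). The jar at (365,217) and the bottle at (180,200) are bystanders.

```bash
cat > h.py <<'E'
import numpy as np, cv2
from scipy.spatial.transform import Rotation as R
from station import bot, imaging
def cam(c):
    i=imaging.camera_info(c); return i['intrinsics'],np.array(i['position']),R.from_euler('xyz',i['attitude']).as_matrix()
def px2w(C,uv,z):
    K,p,r=C; uv=np.atleast_2d(uv).astype(float)
    d=np.c_[uv,np.ones(len(uv))]@np.linalg.inv(K).T@r.T
    return p+d*((z-p[2])/d[:,2])[:,None]
def w2px(C,X):
    K,p,r=C; q=(np.atleast_2d(X)-p)@r@K.T; return q[:,:2]/q[:,2:]
def rectblob(m,C,z,minA=8):
    n,l,st,ce=cv2.connectedComponentsWithStats(m.astype(np.uint8)); out=[]
    for k in range(1,n):
        if st[k,4]<minA: continue
        v,u=np.nonzero(l==k); w=px2w(C,np.c_[u,v],z)[:,:2]
        (c,sz,_)=cv2.minAreaRect((w*1000).astype(np.float32)); 
        e,V=np.linalg.eigh(np.cov(w.T)); a=V[:,1]*np.sign(V[0,1]+1e-9)
        out.append((int(st[k,4]),np.round([u.mean(),v.mean()]).tolist(),np.round(w.mean(0),4).tolist(),np.round(sz).tolist(),round(float(np.degrees(np.arctan2(a[1],a[0]))),1)))
    return out
E
python3 - <<'E'
from h import *
C=cam('top'); im=cv2.imread('pics/top0.png'); hsv=cv2.cvtColor(im,cv2.COLOR_BGR2HSV); H,S,V=cv2.split(hsv)
red=((H<6)|(H>174))&(S>140)&(V>50); blue=(H>100)&(H<125)&(S>140)&(V>40); yel=(H>20)&(H<34)&(S>150)&(V>120); brass=(H>10)&(H<=20)&(S>100)&(V>120)
white=(S<40)&(V>120)
for n,m,z in [('red',red,.047),('blue',blue,.104),('yel',yel,.095),('brass',brass,.097),('white',white,.065)]:
    print(n); [print('  ',o) for o in rectblob(m,C,z)]
E
```

```text
red
   (97, [147.0, 98.0], [0.8313, 0.5785], [37.0, 32.0], 69.5)
   (2676, [522.0, 137.0], [0.6809, -0.6206], [161.0, 179.0], -23.7)
   (269, [398.0, 191.0], [0.5136, -0.2223], [33.0, 82.0], -11.9)
   (154, [313.0, 236.0], [0.3771, 0.0434], [58.0, 24.0], 67.8)
   (156, [392.0, 265.0], [0.2871, -0.1964], [59.0, 24.0], 10.9)
blue
   (298, [285.0, 77.0], [0.8667, 0.1215], [66.0, 53.0], 13.9)
   (154, [270.0, 156.0], [0.6173, 0.1665], [27.0, 77.0], 0.8)
   (159, [283.0, 158.0], [0.6112, 0.1276], [24.0, 74.0], 2.7)
   (287, [445.0, 188.0], [0.5138, -0.3502], [32.0, 78.0], -9.7)
   (665, [634.0, 208.0], [0.4463, -0.8914], [40.0, 175.0], -4.2)
   (61, [359.0, 219.0], [0.423, -0.0947], [62.0, 33.0], 38.4)
   (7397, [604.0, 318.0], [0.1406, -0.7705], [198.0, 367.0], 2.5)
   (8, [614.0, 245.0], [0.3404, -0.824], [20.0, 0.0], 89.4)
   (19, [601.0, 263.0], [0.2895, -0.7804], [15.0, 9.0], 22.3)
yel
   (1496, [129.0, 106.0], [0.7859, 0.6094], [92.0, 193.0], -73.1)
   (64, [275.0, 168.0], [0.5814, 0.1534], [37.0, 12.0], 0.9)
   (1121, [529.0, 193.0], [0.4969, -0.6004], [120.0, 156.0], -1.8)
   (85,
[... 3681 characters left out ...]
.0826, 0.0663], [19.0, 20.0], -63.0)
   (21, [351.0, 337.0], [0.0824, -0.0677], [15.0, 14.0], 68.1)
   (27, [64.0, 347.0], [0.0625, 0.7741], [28.0, 12.0], 63.4)
   (47, [313.0, 354.0], [0.0378, 0.0435], [17.0, 88.0], -43.8)
   (8, [1.0, 354.0], [0.0441, 0.9605], [5.0, 9.0], -19.1)
   (10, [64.0, 360.0], [0.0254, 0.7732], [6.0, 12.0], -54.0)
   (9, [55.0, 364.0], [0.0147, 0.7986], [6.0, 10.0], -77.2)
   (15, [1.0, 367.0], [0.0066, 0.958], [20.0, 6.0], 2.9)
   (15, [0.0, 378.0], [-0.0228, 0.956], [31.0, 3.0], 3.0)
   (8, [77.0, 376.0], [-0.0206, 0.7301], [12.0, 7.0], 75.1)
   (9, [59.0, 382.0], [-0.0354, 0.7824], [6.0, 13.0], -61.4)
   (64, [80.0, 394.0], [-0.069, 0.7186], [31.0, 40.0], -34.6)
```

Run:
```python
from h import *
b=cv2.imread('pics/top0.png')[140:270,300:470]; cv2.imwrite('pics/pins.png',cv2.resize(b,None,fx=4.5,fy=4.5,interpolation=cv2.INTER_CUBIC))
```

```text
(no output)
```

View pics/pins.png

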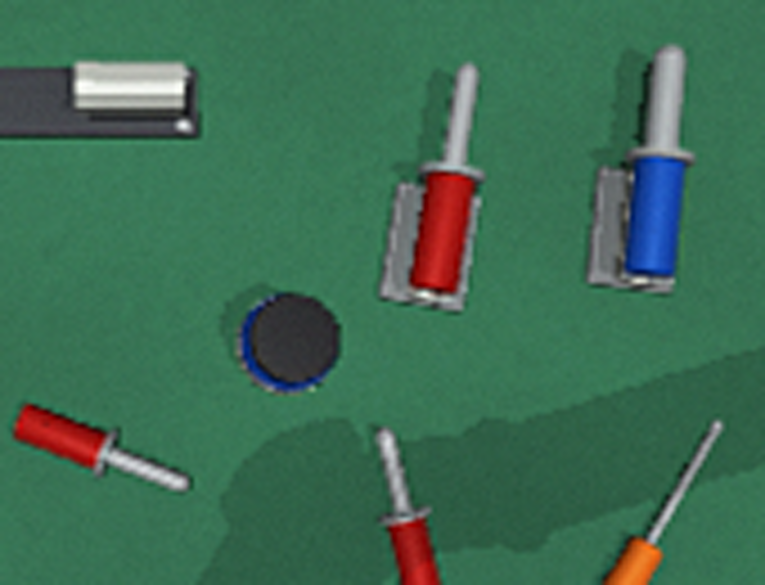

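The crop confirms it: the red pin at full px (398,191) measures about 82 x 33 mm and lies in a stand. The loose red pins measure about 58 x 24 mm. Next I look from close up over the fixture.

```bash
cat >> h.py <<'E'
def plan(pos,yaw=None):
    """shift (cm) in tool axes, and turn about tool x (deg) so that tool y gets world heading yaw (deg, mod 180), tool x down"""
    s=bot.read_state(); r=R.from_euler('xyz',s['tcp_rot']).as_matrix()
    print('t',round(s['clock'],2),'tcp',np.round(s['eef_pos'],4),'F',np.round(s['wrist_force'],1),'w',round(s['gripper_width'],4),'j7',np.round(s['joints'][6],2))
    print('tool x',np.round(r[:,0],3),'ty heading',np.round(np.degrees(np.arctan2(r[1,1],r[0,1])),1))
    print('shift cm',np.round(r.T@(np.array(pos)-s['eef_pos'])*100,2))
    if yaw is not None:
        y=np.radians(yaw); ty=np.array([np.cos(y),np.sin(y),0])
        for k in (1,-1):
            x=np.array([0,0,-1.]); Y=k*ty; T=np.c_[x,Y,np.cross(x,Y)]
            print('turn',k,np.round(R.from_matrix(r.T@T).as_rotvec(degrees=True),1))
E
python3 -c "
from h import *
plan([.50,.12,.36],0)
C=cam('wrist'); print(C[1]-bot.read_state()['eef_pos'],C[2])"
```

```text
t 1.4 tcp [ 0.3094 -0.6557  0.2393] F [-0.4  0.4  0.2] w 0.0852 j7 -0.03
tool x [ 0. -0. -1.] ty heading -64.7
shift cm [-12.07 -62.02 -50.34]
turn 1 [-64.7   0.   -0. ]
turn -1 [115.3  -0.   -0. ]
[0.06902593 0.03254738 0.1342497 ] [[ 4.26136568e-01 -8.62839685e-01 -2.71873690e-01]
 [-9.04658692e-01 -4.06612544e-01 -1.27510354e-01]
 [-5.26259318e-04  3.00289721e-01 -9.53847895e-01]]
```

```bash
python3 -m handwheel '[[[-1.2,0,0],[-6.47,0,0],1],[[-1.2,0,0],[-6.47,0,0],1],[[-1.2,0,0],[-6.47,0,0],1],[[-1.2,0,0],[-6.47,0,0],1],[[-1.2,0,0],[-6.47,0,0],1],[[-1.2,0,0],[-6.47,0,0],1],[[-1.2,0,0],[-6.47,0,0],1],[[-1.2,0,0],[-6.47,0,0],1],[[-1.2,0,0],[-6.47,0,0],1],[[-1.2,0,0],[-6.47,0,0],1]]'
python3 -m handwheel '[[[0,0.95,-3.88],[0,0,0],1],[[0,0.95,-3.88],[0,0,0],1],[[0,0.95,-3.88],[0,0,0],1],[[0,0.95,-3.88],[0,0,0],1],[[0,0.95,-3.88],[0,0,0],1],[[0,0.95,-3.88],[0,0,0],1],[[0,0.95,-3.88],[0,0,0],1],[[0,0.95,-3.88],[0,0,0],1],[[0,0.95,-3.88],[0,0,0],1],[[0,0.95,-3.88],[0,0,0],1]]'
python3 -m handwheel '[[[0,0.95,-3.88],[0,0,0],1],[[0,0.95,-3.88],[0,0,0],1],[[0,0.95,-3.88],[0,0,0],1],[[0,0.95,-3.88],[0,0,0],1],[[0,0.95,-3.88],[0,0,0],1],[[0,0.95,-3.88],[0,0,0],1],[[0,0.95,-3.88],[0,0,0],1],[[0,0.95,-3.88],[0,0,0],1],[[0,0.95,-3.88],[0,0,0],1],[[0,0.95,-3.88],[0,0,0],1]]'
python3 -m handwheel '[[[0,0,0],[0,0,0],1],[[0,0,0],[0,0,0],1],[[0,0,0],[0,0,0],1]]'
python3 - <<'E'
from h import *
plan([.51,.15,.30],0)
C=cam('wrist'); im=imaging.read_camera('wrist'); np.savez('w1.npz',K=C[0],p=C[1],r=C[2]); cv2.imwrite('pics/w1.png',im)
print(C[1])
E
```

```text
clock: 2.23
eef_pos: [0.3091, -0.6557, 0.3599]
tcp_rot: [-1.605, 1.571, 3.112]
wrist_force: [-0.3, -0.4, -1.1]
gripper_width: 0.0854
clock: 3.07
eef_pos: [0.4046, -0.2659, 0.3596]
tcp_rot: [0.577, 1.57, -0.995]
wrist_force: [1.6, -0.7, 0.4]
gripper_width: 0.0855
clock: 3.9
eef_pos: [0.5, 0.1218, 0.3596]
tcp_rot: [1.092, 1.57, -0.48]
wrist_force: [0.5, -0.6, 0.6]
gripper_width: 0.0853
clock: 4.15
eef_pos: [0.4997, 0.1197, 0.3591]
tcp_rot: [-0.615, 1.57, -2.187]
wrist_force: [-1.2, 0.4, -0.4]
gripper_width: 0.0855
t 4.15 tcp [0.4997 0.1197 0.3591] F [-1.2  0.4 -0.4] w 0.0855 j7 -0.51
tool x [-0.001 -0.001 -1.   ] ty heading -0.0
shift cm [ 5.9   1.03 -3.03]
turn 1 [-0.   0.1  0. ]
turn -1 [ 1.8e+02  1.0e-01 -1.0e-01]
[0.4995455  0.196335   0.49329074]
```

View pics/w1.png

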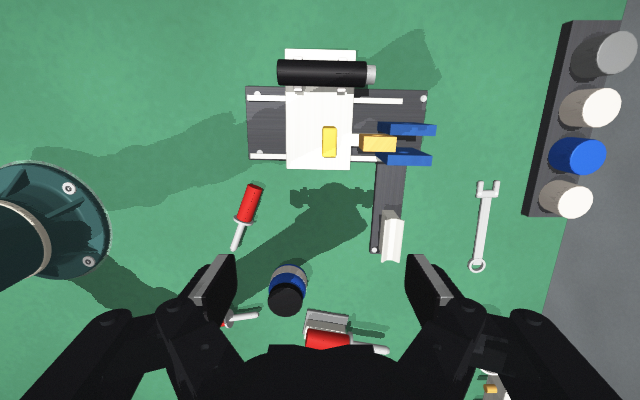

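Wrist view: yellow block at (330,142), brass eye (378,143), lugs (412,130) and (410,158), and V-rail (391,236), all laid out as described. I go lower for a measurement.

```bash
python3 -m handwheel '[[[3,1.4,0.4],[0,0,0],1],[[3,1.4,0.4],[0,0,0],1],[[3,1.4,0.4],[0,0,0],1],[[3,1.4,0.4],[0,0,0],1],[[3,1.4,0.4],[0,0,0],1],[[2,0,0],[0,0,0],1],[[0,0,0],[0,0,0],1],[[0,0,0],[0,0,0],1],[[0,0,0],[0,0,0],1]]'
python3 - <<'E'
from h import *
plan([.51,.15,.30],0)
C=cam('wrist'); im=imaging.read_camera('wrist'); np.savez('w2.npz',K=C[0],p=C[1],r=C[2]); cv2.imwrite('pics/w2.png',im)
hsv=cv2.cvtColor(im,cv2.COLOR_BGR2HSV); H,S,V=cv2.split(hsv)
blue=(H>100)&(H<125)&(S>140)&(V>40); yb=(H>10)&(H<34)&(S>120)&(V>120); white=(S<40)&(V>120)
print(C[1],C[0][0,0])
for n,m,z in [('blue',blue,.104),('yb',yb,.096),('white',white,.065)]:
    print(n); [print('  ',o) for o in rectblob(m,C,z,150)]
a=im[0:300,150:550]; cv2.imwrite('pics/w2c.png',cv2.resize(a,None,fx=2,fy=2))
E
```

```text
clock: 4.95
eef_pos: [0.5703, 0.0995, 0.1905]
tcp_rot: [1.562, 1.569, -0.011]
wrist_force: [-0.8, 0.1, 0.2]
gripper_width: 0.0851
t 4.95 tcp [0.5703 0.0995 0.1905] F [-0.8  0.1  0.2] w 0.0851 j7 -0.64
tool x [ 0.002 -0.    -1.   ] ty heading -0.1
shift cm [-10.95  -6.02  -5.04]
turn 1 [-0.1  0.  -0.1]
turn -1 [ 1.799e+02 -1.000e-01 -0.000e+00]
[0.56993802 0.1760209  0.32480975] 290.23425533841106
blue
   (1761, [385.0, 115.0], [0.6173, 0.1726], [14.0, 65.0], -1.3)
   (1480, [625.0, 158.0], [0.8022, 0.1403], [25.0, 45.0], -66.6)
   (2198, [381.0, 164.0], [0.6168, 0.1366], [24.0, 65.0], -3.1)
yb
   (1316, [246.0, 137.0], [0.5125, 0.1564], [39.0, 26.0], 85.1)
   (1573, [332.0, 140.0], [0.579, 0.1539], [22.0, 44.0], -1.6)
white
   (539, [312.0, 16.0], [0.5636, 0.2465], [23.0, 12.0], 88.7)
   (14334, [234.0, 107.0], [0.4968, 0.1772], [116.0, 144.0], 72.2)
   (773, [337.0, 72.0], [0.5843, 0.2058], [7.0, 66.0], -1.0)
   (344, [319.0, 164.0], [0.5687, 0.1301], [7.0, 38.0], -2.0)
   (1886, [503.0, 250.0], [0.7505, 0.0425], [31.0, 134.0], -87.8)
   (1143, [627.0, 222.0], [0.8648, 0.0731], [29.0, 80.0], -57.9)
   (449, [137.0, 278.0], [0.3824, 0.0126], [53.0, 27.0], 68.1)
   (1820, [364.0, 289.0], [0.6153, -0.0014], [78.0, 31.0], 89.2)
```

View pics/w2c.png

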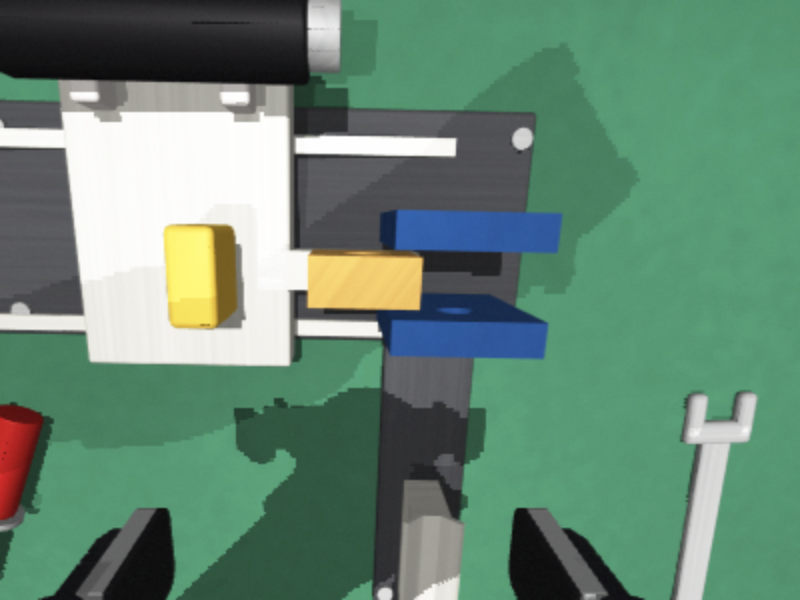

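Crop of w2: near lug top face spans cols 390-546, rows 321-357. Far lug top spans cols 397-562, rows 212-252. Eye top spans cols 308-422, rows 252-309. Yellow top spans cols 166-216, rows 226-327.

Run:
```python
from h import *
d=np.load('w2.npz'); C=(d['K'],d['p'],d['r'])
def q(n,pts,z):
    w=px2w(C,np.array(pts)/2+[150,0],z); print(n,np.round(w[:,:2]*1000,1).tolist())
q('near lug',[(391,357),(544,357),(547,322),(388,322)],.104)
q('far lug',[(397,212),(561,213),(560,252),(398,251)],.104)
q('eye',[(308,252),(423,252),(422,309),(309,307)],.097)
q('yellow',[(166,226),(216,226),(216,327),(170,327)],.095)
# rail edges at z .065: rows of white mask
im=cv2.imread('pics/w2.png');hsv=cv2.cvtColor(im,cv2.COLOR_BGR2HSV); H,S,V=cv2.split(hsv)
w=(S<60)&(V>95)
for r in (250,260,280,300,320):
    c=np.nonzero(w[r,330:400])[0]+330; print(r,c.min(),c.max(),np.round(px2w(C,[(c.min(),r),(c.max()+1,r)],.065)[:,:2]*1000,1).tolist())
```

```text
near lug [[589.5, 125.4], [649.1, 125.2], [648.8, 138.9], [588.1, 139.1]]
far lug [[590.5, 179.0], [649.8, 178.5], [650.9, 164.8], [591.2, 165.3]]
eye [[557.6, 164.7], [601.4, 164.6], [601.9, 143.0], [557.6, 143.9]]
yellow [[504.0, 174.3], [522.9, 174.2], [520.3, 135.7], [502.0, 135.8]]
250 352 372 [[601.1, 44.0], [621.9, 43.9]]
260 351 379 [[600.5, 32.9], [629.5, 32.8]]
280 350 380 [[600.1, 10.0], [631.9, 9.9]]
300 339 378 [[589.2, -14.1], [631.2, -14.2]]
320 348 376 [[599.3, -39.3], [630.6, -39.4]]
```

Fixture frame: yaw is about -1.3°, the lock hole is at about (0.6188, 0.1253), and the rail axis agrees. The eye centre is about 67 mm ahead of the block centre, so it sits about 3 mm aft of its mark. The shuttle needs about +40 mm. I will pinch the yellow block across y.

```bash
python3 -m handwheel '[[[0,0,0],[7.02,0,0],1],[[0,0,0],[7.02,0,0],1],[[0,0,0],[7.02,0,0],1],[[0,0,0],[7.02,0,0],1],[[0,0,0],[7.02,0,0],1],[[0,0,0],[7.02,0,0],1],[[0,0,0],[7.02,0,0],1],[[0,0,0],[7.02,0,0],1],[[0,0,0],[7.02,0,0],1],[[0,0,0],[7.02,0,0],1],[[0,0,0],[7.02,0,0],1],[[0,0,0],[7.02,0,0],1]]'
python3 -m handwheel '[[[0,0,0],[7.02,0,0],1],[[0,-2,2],[0,0,0],1],[[0,-2,2],[0,0,0],1],[[0,-1.4,1.7],[0,0,0],1],[[0,0,0],[0,0,0],1]]'
python3 -c "
from h import *
plan([.5123,.155,.066],-91.3)"
```

```text
clock: 6.0
eef_pos: [0.5707, 0.1008, 0.1917]
tcp_rot: [-2.857, 1.567, 0.379]
wrist_force: [-0.3, 0.1, 0.2]
gripper_width: 0.0853
clock: 6.42
eef_pos: [0.5106, 0.1601, 0.1912]
tcp_rot: [-1.475, 1.568, 1.652]
wrist_force: [0.5, 0.3, -0.6]
gripper_width: 0.0852
t 6.42 tcp [0.5106 0.1601 0.1912] F [ 0.5  0.3 -0.6] w 0.0852 j7 -2.06
tool x [-0.     0.003 -1.   ] ty heading -90.9
shift cm [12.52  0.55 -0.18]
turn 1 [0.4 0.  0.2]
turn -1 [-179.6   -0.3    0. ]
```

```bash
python3 -m handwheel '[[[3,0.5,-0.2],[0,0,0],1],[[3,0,0],[0,0,0],1],[[3,0,0],[0,0,0],1],[[2.5,0,0],[0,0,0],1],[[1,0,0],[0,0,0],1],[[0,0,0],[0,0,0],-1],[[0,0,0],[0,0,0],-1],[[0,0,0],[0,0,0],-1],[[0,0,0],[0,0,0],-1],[[0,0,0],[0,0,0],-1],[[0,0,0],[0,0,0],-1]]' 40
python3 -m handwheel '[[[0,0,0],[0,0,0],-1],[[0,0,0],[0,0,0],-1],[[0,0,0],[0,0,0],-1]]'
python3 -c "
from h import *
plan([.5523,.154,.066],-91.3)"
```

```text
clock: 7.33
eef_pos: [0.5185, 0.1548, 0.067]
tcp_rot: [-2.375, 1.561, 0.746]
wrist_force: [-0.7, 5.2, 4.3]
gripper_width: 0.0394
clock: 7.58
eef_pos: [0.5185, 0.1548, 0.0671]
tcp_rot: [-2.376, 1.561, 0.745]
wrist_force: [0.6, 6.1, 4.2]
gripper_width: 0.0396
t 7.58 tcp [0.5185 0.1548 0.0671] F [0.6 6.1 4.2] w 0.0396 j7 -2.1
tool x [ 0.007  0.006 -1.   ] ty heading -91.2
shift cm [ 0.13  0.01 -3.38]
turn 1 [ 0.1 -0.4  0.4]
turn -1 [-179.9   -0.6   -0.6]
```

```bash
python3 -m handwheel '[[[0,0,-1],[0,0,0],-1],[[0,0,-1],[0,0,0],-1],[[0,0,-1],[0,0,0],-1],[[0,0,-1],[0,0,0],-1],[[0,0,0],[0,0,0],-1],[[0,0,0],[0,0,0],-1],[[0,0,0],[0,0,0],-1]]'
python3 - <<'E'
from h import *
plan([.5585,.154,.066],-91.3)
C=cam('wrist'); im=imaging.read_camera('wrist'); np.savez('w3.npz',K=C[0],p=C[1],r=C[2]); cv2.imwrite('pics/w3.png',im)
x0,y0=np.clip(w2px(C,[[.62,.153,.1]])[0].astype(int)-[130,100],0,[640-260,400-200]); print(x0,y0)
cv2.imwrite('pics/w3c.png',cv2.resize(im[y0:y0+200,x0:x0+260],None,fx=3,fy=3,interpolation=cv2.INTER_CUBIC))
E
```

```text
clock: 8.17
eef_pos: [0.56, 0.1539, 0.0671]
tcp_rot: [-2.495, 1.559, 0.625]
wrist_force: [2.6, 6.3, 0.4]
gripper_width: 0.0397
t 8.17 tcp [0.56   0.1539 0.0671] F [2.6 6.3 0.4] w 0.0397 j7 -2.07
tool x [ 0.009  0.007 -1.   ] ty heading -91.2
shift cm [ 0.11 -0.01  0.15]
turn 1 [ 0.1 -0.5  0.4]
turn -1 [-179.9   -0.6   -0.8]
188 58
```

View pics/w3c.png

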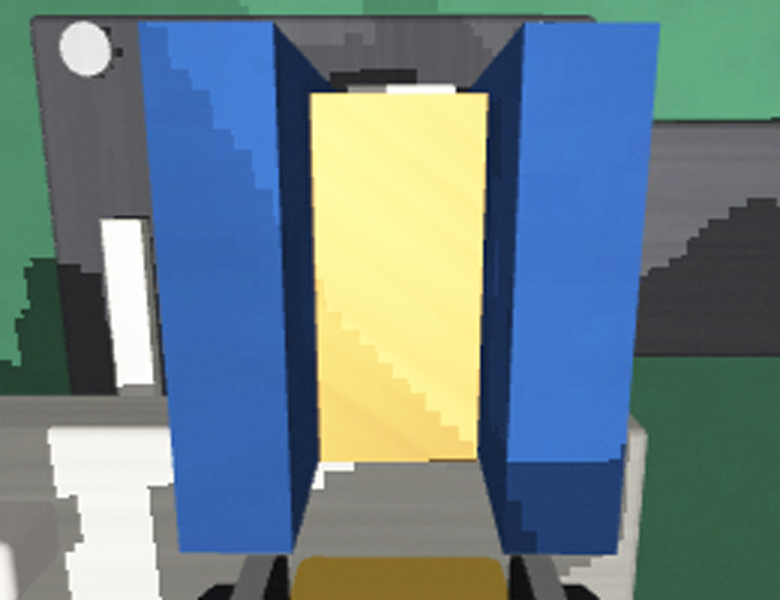

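The brass eye (crop rows 93-461, cols 312-485) sits between the lugs (rows 22-552). I compute the residual offset along x.

Run:
```python
from h import *
d=np.load('w3.npz'); C=(d['K'],d['p'],d['r'])
f=lambda p,z: np.round(px2w(C,np.array(p)/3+[188,58],z)[:,:2]*1000,1).tolist()
print('eye',f([(399,93),(399,461)],.097),'lugL',f([(206,22),(236,552)],.104),'lugR',f([(592,22),(560,553)],.104))
```

```text
eye [[642.9, 151.6], [599.0, 152.5]] lugL [[649.7, 171.3], [590.0, 172.7]] lugR [[648.8, 131.5], [589.1, 132.9]]
```

Eye is about 1.5 mm too far: shift back 1.5 mm, release, and go to the pin.

```bash
python3 -m handwheel '[[[0,0,0.15],[0,0,0],-1],[[0,0,0],[0,0,0],-1],[[0,0,0],[0,0,0],-1],[[0,0,0],[0,0,0],1],[[0,0,0],[0,0,0],1],[[0,0,0],[0,0,0],1],[[-1,0,0],[0,0,0],1],[[-3,0,0],[0,0,0],1],[[-4,0,0],[0,0,0],1],[[-4,0,0],[0,0,0],1],[[-2,0,0],[0,0,0],1],[[0,0,0],[0,0,0],1]]'
python3 -c "
from h import *
plan([.5136,-.2223,.20],-101.5)"
```

```text
clock: 9.22
eef_pos: [0.5577, 0.1501, 0.2105]
tcp_rot: [-2.83, 1.56, 0.288]
wrist_force: [0.3, 0.3, 0.5]
gripper_width: 0.0853
t 9.22 tcp [0.5577 0.1501 0.2105] F [0.3 0.3 0.5] w 0.0853 j7 -2.02
tool x [ 0.01   0.003 -1.   ] ty heading -91.4
shift cm [ 0.89 37.34  3.54]
turn 1 [10.1 -0.6  0.2]
turn -1 [-169.8   -0.4   -0.8]
```

```bash
python3 -m handwheel '[[[0,3.73,0.35],[0,0,0],1],[[0,3.73,0.35],[0,0,0],1],[[0,3.73,0.35],[0,0,0],1],[[0,3.73,0.35],[0,0,0],1],[[0,3.73,0.35],[0,0,0],1],[[0,3.73,0.35],[0,0,0],1],[[0,3.73,0.35],[0,0,0],1],[[0,3.73,0.35],[0,0,0],1],[[0,3.73,0.35],[0,0,0],1],[[0,3.73,0.35],[0,0,0],1],[[0,0,0],[5,-0.3,0.1],1],[[0,0,0],[5,-0.3,0.1],1]]'
python3 -m handwheel '[[[0,0,0],[0,0,0],1],[[0,0,0],[0,0,0],1],[[0,0,0],[0,0,0],1]]'
python3 - <<'E'
from h import *
C=cam('wrist'); im=imaging.read_camera('wrist'); cv2.imwrite('pics/w4.png',im)
H,S,V=cv2.split(cv2.cvtColor(im,cv2.COLOR_BGR2HSV)); red=((H<6)|(H>174))&(S>140)&(V>40)
for o in rectblob(red,C,.047,200): print(o)
for c in imaging.cut_out('lock_pin','wrist'):
    m=c['pixels']; v,u=np.nonzero(m); print(c['score'],c['location'],m.sum(),u.min(),u.max(),v.min(),v.max(), rectblob(m,C,.047,200)[:1])
plan([.5136,-.2223,.036],-101.5)
E
```

```text
clock: 10.22
eef_pos: [0.5086, -0.2271, 0.204]
tcp_rot: [0.459, 1.558, -2.893]
wrist_force: [0.3, 1.1, 0.1]
gripper_width: 0.0852
clock: 10.47
eef_pos: [0.5107, -0.2219, 0.2041]
tcp_rot: [0.359, 1.559, -2.976]
wrist_force: [0.5, 0.4, 0.2]
gripper_width: 0.0853
(374, [633.0, 15.0], [0.6088, -0.5202], [23.0, 12.0], 6.2)
(2450, [319.0, 187.0], [0.5092, -0.2209], [34.0, 83.0], -11.1)
(450, [137.0, 308.0], [0.4057, 0.0206], [48.0, 25.0], 70.8)
(355, [337.0, 337.0], [0.3156, -0.2049], [35.0, 24.0], 9.8)
0.71 [157.8, 318.3] 4331 296 342 56 226 [(4331, [319.0, 154.0], [0.5411, -0.2272], [46.0, 166.0], -11.1)]
0.71 [321.0, 324.4] 1123 305 349 285 346 [(1123, [327.0, 320.0], [0.3428, -0.1977], [98.0, 33.0], 13.7)]
0.55 [305.7, 136.9] 461 116 157 299 316 [(461, [137.0, 307.0], [0.4064, 0.0213], [47.0, 24.0], 69.6)]
0.28 [228.1, 16.1] 3475 0 55 172 266 [(3475, [20.0, 226.0], [0.5293, 0.1037], [58.0, 119.0], -22.8)]
t 10.57 tcp [ 0.5109 -0.2218  0.2042] F [-0.5 -0.4  0.6] w 0.0853 j7 -1.48
tool x [-0.011 -0.002 -1.   ] ty heading -101.2
shift cm [16.82 -0.08 -0.45]
turn 1 [ 0.3  0.6 -0.2]
turn -1 [-179.7    0.4    0.9]
```

View pics/w4.png

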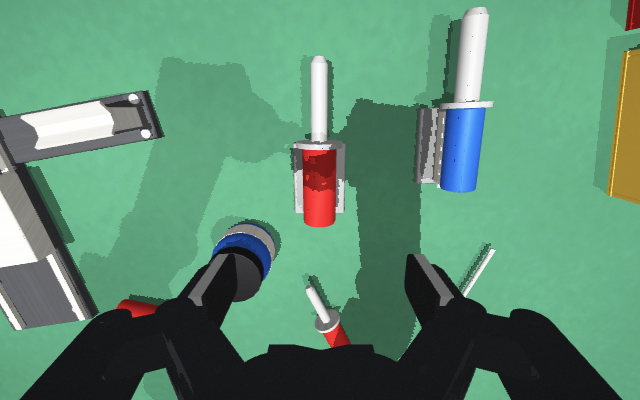

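The red lock pin is at (319,187) under the gripper, the blue one clear at right (460,150), the jar at (243,262). I descend, grip with the TCP at axis height, and lift.

```bash
python3 -m handwheel '[[[3,0,0],[0.3,0.6,-0.2],1],[[3.5,0,0],[0,0,0],1],[[3.5,0,0],[0,0,0],1],[[3.5,0,0],[0,0,0],1],[[1.8,0,0],[0,0,0],1],[[0.4,0,0],[0,0,0],1],[[0,0,0],[0,0,0],1]]'
python3 -c "
from h import *
plan([.511,-.2217,.0465],-101.3)"
```

```text
clock: 11.15
eef_pos: [0.51, -0.2221, 0.0461]
tcp_rot: [0.108, 1.568, 3.049]
wrist_force: [-0.2, -0.1, 0.9]
gripper_width: 0.0854
t 11.15 tcp [ 0.51   -0.2221  0.0461] F [-0.2 -0.1  0.9] w 0.0854 j7 -1.51
tool x [-0.003  0.    -1.   ] ty heading -101.5
shift cm [-0.04 -0.05 -0.09]
turn 1 [-0.2  0.1 -0. ]
turn -1 [179.8  -0.   -0.2]
```

```bash
python3 -m handwheel '[[[0,0,0],[0,0,0],-1],[[0,0,0],[0,0,0],-1],[[0,0,0],[0,0,0],-1],[[0,0,0],[0,0,0],-1],[[0,0,0],[0,0,0],-1],[[0,0,0],[0,0,0],-1],[[0,0,0],[0,0,0],-1],[[0,0,0],[0,0,0],-1]]' 90
python3 -m handwheel '[[[-1,0,0],[0,0,0],-1],[[-2.5,0,0],[0,0,0],-1],[[-3,0,0],[0,0,0],-1],[[-3,0,0],[0,0,0],-1],[[-3,0,0],[0,0,0],-1],[[-1,0,0],[0,0,0],-1],[[0,0,0],[0,0,0],-1],[[0,0,0],[0,0,0],-1]]'
python3 - <<'E'
from h import *
plan([.6155,-.02,.17],-1.3)
C=cam('wrist'); im=imaging.read_camera('wrist'); cv2.imwrite('pics/w5.png',im)
s=bot.read_state(); r=R.from_euler('xyz',s['tcp_rot']).as_matrix()
H,S,V=cv2.split(cv2.cvtColor(im,cv2.COLOR_BGR2HSV)); red=((H<6)|(H>174))&(S>140)&(V>40)
print(rectblob(red,C,s['eef_pos'][2],200))
for c in imaging.cut_out('lock_pin','wrist')[:2]:
    m=c['pixels']; v,u=np.nonzero(m); print(c['score'],c['location'],m.sum(),u.min(),u.max(),v.min(),v.max())
    for k in range(v.min(),v.max(),15): print(k,u[v==k].min(),u[v==k].max(), np.round((px2w(C,[[u[v==k].mean()+.5,k]],s['eef_pos'][2])-s['eef_pos'])@r*1000,1))
E
```

```text
clock: 11.82
eef_pos: [0.5121, -0.2213, 0.0493]
tcp_rot: [-2.925, 1.568, 0.015]
wrist_force: [-0.9, 3.1, 9.8]
gripper_width: 0.0308
clock: 12.48
eef_pos: [0.5098, -0.2227, 0.1819]
tcp_rot: [1.192, 1.57, -2.152]
wrist_force: [0.6, 0.0, -5.9]
gripper_width: 0.0308
t 12.48 tcp [ 0.5098 -0.2227  0.1819] F [ 0.6  0.  -5.9] w 0.0308 j7 -1.49
tool x [-0.001 -0.001 -1.   ] ty heading -101.6
shift cm [  1.17 -21.98  -6.27]
turn 1 [-1.003e+02  1.000e-01 -0.000e+00]
turn -1 [79.7 -0.  -0.1]
[(8732, [321.0, 271.0], [0.504, -0.2217], [33.0, 89.0], -10.9), (859, [125.0, 325.0], [0.4933, -0.1067], [27.0, 17.0], -89.2)]
0.9 [324.0, 125.8] 939 103 196 313 344
313 113 120 [[   0.  -112.8   30.3]]
328 103 144 [[   0.  -110.9   40.4]]
343 185 191 [[  0.1 -75.9  51. ]]
0.8 [201.7, 319.6] 17535 273 367 0 346
0 305 331 [[  -0.4   -0.3 -119.3]]
15 300 337 [[  -0.3   -0.2 -114.1]]
30 300 338 [[  -0.3    0.  -108.7]]
45 300 337 [[  -0.3   -0.2 -103.2]]
60 300 337 [[ -0.3  -0.2 -97.5]]
75 301 337 [[ -0.3   0.  -91.6]]
90 302 337 [[ -0.3   0.2 -85.6]]
105 302 336 [[ -0.2  -0.  -79.4]]
120 302 336 [[ -0.2  -0.  -73. ]]
135 303 337 [[ -0.2   0.4 -66.4]]
150 303 336 [[ -0.2   0.2 -59.6]]
165 303 336 [[ -0.2   0.2 -52.6]]
180 275 366 [[ -0.1   0.6 -45.4]]
195 275 364 [[ -0.1   0.2 -37.9]]
210 287 353 [[ -0.1   0.4 -30.2]]
225 287 353 [[ -0.1   0.4 -22.2]]
240 288 352 [[ -0.    0.4 -14. ]]
255 291 351 [[-0.   0.9 -5.5]]
270 291 350 [[0.  0.6 3.3]]
285 291 350 [[ 0.   0.6 12.5]]
300 291 351 [[ 0.1  0.9 21.9]]
315 291 351 [[ 0.1  0.9 31.8]]
330 293 350 [[ 0.1  1.2 42. ]]
345 310 333 [[ 0.2  1.2 52.6]]
```

View pics/w5.png

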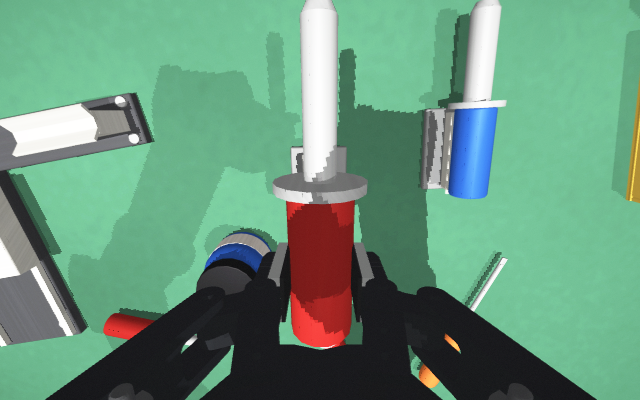

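Held, though width 30.8 mm (< 34) and the collar's apparent size suggest the axis hangs about 7 mm below the TCP. I'll lay it in the rail (which levels it) and re-seat there. Turn, then carry.

```bash
python3 -m handwheel '[[[0,0,0],[-6,0,0],-1],[[0,0,0],[-6.7,0,0],-1],[[0,0,0],[-6.7,0,0],-1],[[0,0,0],[-6.7,0,0],-1],[[0,0,0],[-6.7,0,0],-1],[[0,0,0],[-6.7,0,0],-1],[[0,0,0],[-6.7,0,0],-1],[[0,0,0],[-6.7,0,0],-1],[[0,0,0],[-6.7,0,0],-1],[[0,0,0],[-6.7,0,0],-1],[[0,0,0],[-6.7,0,0],-1],[[0,0,0],[-6.7,0,0],-1]]'
python3 -m handwheel '[[[0,0,0],[-6.7,0,0],-1],[[0,0,0],[-6.7,0,0],-1],[[0,0,0],[-6,0,0],-1],[[0,0,0],[0,0,0],-1],[[0,0,0],[0,0,0],-1]]'
python3 -m handwheel '[[[0,1,-2.2],[0,0,0],-1],[[0,1,-2.2],[0,0,0],-1],[[0,1,-2.2],[0,0,0],-1],[[0,1,-2.2],[0,0,0],-1],[[0,1,-2.2],[0,0,0],-1],[[0,1,-2.2],[0,0,0],-1],[[0,1,-2.2],[0,0,0],-1],[[0,1,-2.2],[0,0,0],-1],[[0,1,-2.2],[0,0,0],-1],[[0,1,-2.0],[0,0,0],-1],[[0,0,0],[0,0,0],-1],[[0,0,0],[0,0,0],-1]]'
python3 -m handwheel '[[[1.5,0,0],[0,0,0],-1],[[1.5,0,0],[0,0,0],-1],[[1,0,0],[0,0,0],-1],[[0,0,0],[0,0,0],-1],[[0,0,0],[0,0,0],-1]]'
python3 - <<'E'
from h import *
plan([.6158,-.006,.087],-1.3)
im=imaging.read_camera('side'); cv2.imwrite('pics/s6.png',im)
C=cam('side'); u,v=w2px(C,[[.616,.06,.09]])[0].astype(int); print(u,v)
a=im[v-60:v+60,u-80:u+80]; cv2.imwrite('pics/s6c.png',cv2.resize(a,None,fx=5,fy=5,interpolation=cv2.INTER_CUBIC))
C=cam('wrist'); im=imaging.read_camera('wrist'); cv2.imwrite('pics/w6.png',im)
s=bot.read_state(); r=R.from_euler('xyz',s['tcp_rot']).as_matrix()
c=imaging.cut_out('lock_pin','wrist')
for c in c[:2]:
    m=c['pixels']; v,u=np.nonzero(m); print(c['score'],u.min(),u.max(),v.min(),v.max())
    for k in (5,40,80,120,160,182,200,240,300): 
        if (v==k).any(): print(k,u[v==k].min(),u[v==k].max())
E
```

```text
clock: 13.58
eef_pos: [0.5092, -0.2223, 0.1799]
tcp_rot: [-1.472, 1.567, 2.864]
wrist_force: [0.2, 0.4, -4.1]
gripper_width: 0.0308
clock: 14.0
eef_pos: [0.5095, -0.2226, 0.1805]
tcp_rot: [-1.874, 1.568, 2.792]
wrist_force: [-0.4, 0.3, -5.7]
gripper_width: 0.0308
clock: 15.0
eef_pos: [0.6202, -0.0068, 0.1814]
tcp_rot: [-1.75, 1.57, 2.92]
wrist_force: [-0.1, -0.9, -4.6]
gripper_width: 0.0312
clock: 15.42
eef_pos: [0.6191, -0.0103, 0.1411]
tcp_rot: [-0.923, 1.568, -2.539]
wrist_force: [0.2, 0.2, -4.0]
gripper_width: 0.0308
t 15.42 tcp [ 0.6191 -0.0103  0.1411] F [ 0.2  0.2 -4. ] w 0.0308 j7 -0.51
tool x [-0.002 -0.002 -1.   ] ty heading -2.6
shift cm [ 5.41 -0.34 -0.43]
turn 1 [-1.3  0.1  0.1]
turn -1 [178.7   0.2  -0.2]
286 189
0.97 12 68 112 244
120 28 67
160 24 61
182 12 63
200 30 48
240 26 40
0.82 4 96 346 384
```

View pics/s6c.png

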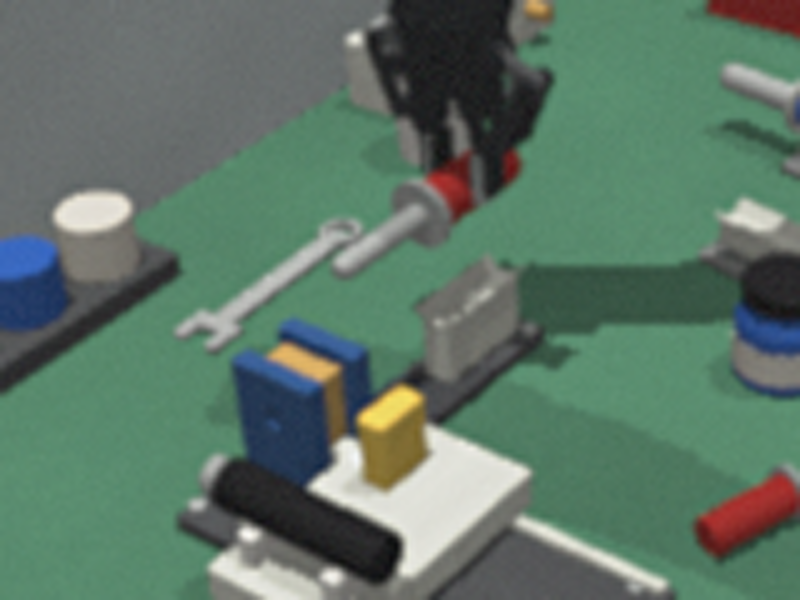

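The pin hangs over the rail, tip towards the lugs (tip crop (345,265), collar (422,213)). I check its pitch using the plane x = const.

Run:
```python
from h import *
K,p,r=cam('side')
for uv in [(345,265),(425,212),(513,163)]:
    a=np.array(uv)/5+[206,129]; d=r@np.linalg.inv(K)@np.r_[a,1]; print(np.round((p+d*(.617-p[0])/d[0])*1000,1))
```

```text
[617.  106.1 142. ]
[617.   28.8 138.7]
[617.  -65.1 127.9]
```

```bash
python3 -m handwheel '[[[0,-0.34,-0.43],[-1.3,0,0],-1],[[1.5,0,0],[0,0,0],-1],[[1.5,0,0],[0,0,0],-1],[[1,0,0],[0,0,0],-1],[[0.5,0,0],[0,0,0],-1],[[0,0,0],[0,0,0],-1],[[0,0,0],[0,0,0],-1]]'
python3 -c "
from h import *
plan([.6158,-.006,.087],-1.3)"
```

```text
clock: 16.15
eef_pos: [0.6171, -0.0047, 0.0973]
tcp_rot: [0.481, 1.57, -1.111]
wrist_force: [-0.2, 0.5, -4.6]
gripper_width: 0.0306
t 16.15 tcp [ 0.6171 -0.0047  0.0973] F [-0.2  0.5 -4.6] w 0.0306 j7 -0.54
tool x [ 0.    -0.001 -1.   ] ty heading -1.2
shift cm [ 1.03 -0.13  0.13]
turn 1 [ 0.1  0.  -0. ]
turn -1 [-1.799e+02  0.000e+00  1.000e-01]
```

```bash
python3 -m handwheel '[[[0.5,-0.13,0.1],[0,0,0],-1],[[0.3,0,0],[0,0,0],-1],[[0,0,0],[0,0,0],-1],[[0,0,0],[0,0,0],-1]]' | egrep 'pos|force'
python3 -m handwheel '[[[0.3,0,0],[0,0,0],-1],[[0,0,0],[0,0,0],-1],[[0,0,0],[0,0,0],-1]]'| egrep 'pos|force'
python3 -m handwheel '[[[0.3,0,0],[0,0,0],-1],[[0,0,0],[0,0,0],-1],[[0,0,0],[0,0,0],-1]]'| egrep 'pos|force'
python3 -m handwheel '[[[0.3,0,0],[0,0,0],-1],[[0,0,0],[0,0,0],-1],[[0,0,0],[0,0,0],-1]]'| egrep 'pos|force'
```

```text
eef_pos: [0.6156, -0.006, 0.0891]
wrist_force: [-0.5, -0.0, -3.6]
eef_pos: [0.6155, -0.0059, 0.086]
wrist_force: [-0.2, 0.1, -4.1]
eef_pos: [0.6154, -0.006, 0.0829]
wrist_force: [0.7, 0.2, -5.2]
eef_pos: [0.6154, -0.0059, 0.0799]
wrist_force: [0.0, -0.0, -4.3]
```

```bash
for i in 1; do python3 -m handwheel '[[[0.2,0,0],[0,0,0],-1],[[0,0,0],[0,0,0],-1],[[0,0,0],[0,0,0],-1]]' | egrep 'pos|force'; done
python3 -m handwheel '[[[0.2,0,0],[0,0,0],-1],[[0,0,0],[0,0,0],-1],[[0,0,0],[0,0,0],-1]]'| egrep 'pos|force'
python3 - <<'E'
from h import *
C=cam('wrist'); im=imaging.read_camera('wrist'); cv2.imwrite('pics/w7.png',im)
E
```

```text
eef_pos: [0.6161, -0.0058, 0.0782]
wrist_force: [1.1, 0.5, -4.9]
eef_pos: [0.6164, -0.0057, 0.0776]
wrist_force: [-1.1, -0.9, 4.9]
```

View pics/w7.png

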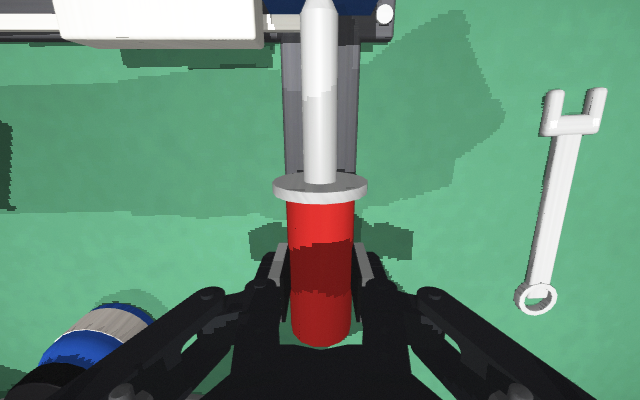

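The pin touched down in the rail (force sign flips at TCP z 0.0776), with its tip about 10 mm before the near lug. I release, go behind it, and push from the rear with shut fingers so the rail guides it.

```bash
python3 -m handwheel '[[[0,0,0],[0,0,0],-0.1],[[0,0,0],[0,0,0],-0.1],[[0,0,0],[0,0,0],0.2],[[0,0,0],[0,0,0],0.2],[[0,0,0],[0,0,0],0.2],[[-1,0,0],[0,0,0],0.2],[[-2,0,0],[0,0,0],0.2],[[-2,0,0],[0,0,0],0.2],[[-1,0,0],[0,0,0],0.2],[[0,0,0],[0,0,0],0.2]]'
python3 -m handwheel '[[[0,0,2],[0,0,0],-1],[[0,0,3],[0,0,0],-1],[[0,0,3],[0,0,0],-1],[[0,0,0],[0,0,0],-1],[[0,0,0],[0,0,0],-1]]'
python3 - <<'E'
from h import *
plan([.6151,-.075,.077],-1.3)
C=cam('wrist'); im=imaging.read_camera('wrist'); cv2.imwrite('pics/w8.png',im)
H,S,V=cv2.split(cv2.cvtColor(im,cv2.COLOR_BGR2HSV)); red=((H<6)|(H>174))&(S>140)&(V>40)
print(rectblob(red,C,.075,500))
for c in imaging.cut_out('lock_pin','wrist')[:1]:
    m=c['pixels']; v,u=np.nonzero(m); print(c['score'],u.min(),u.max(),v.min(),v.max()); 
    for k in range(v.min(),v.max()+1,12): print(k,u[v==k].min(),u[v==k].max(), np.round(px2w(C,[[u[v==k].mean()+.5,k]],.075)*1000,1)[0,:2])
E
```

```text
clock: 18.62
eef_pos: [0.6176, -0.0055, 0.139]
tcp_rot: [1.489, 1.565, -0.103]
wrist_force: [0.3, 0.5, 0.8]
gripper_width: 0.0512
clock: 19.03
eef_pos: [0.613, -0.0892, 0.135]
tcp_rot: [-0.644, 1.568, -2.241]
wrist_force: [-0.2, 0.1, 0.2]
gripper_width: 0.0003
t 19.03 tcp [ 0.613  -0.0892  0.135 ] F [-0.2  0.1  0.2] w 0.0003 j7 -0.37
tool x [-0.002 -0.002 -1.   ] ty heading -1.5
shift cm [ 5.8   0.19 -1.44]
turn 1 [-0.2  0.1  0.1]
turn -1 [179.8   0.2  -0.2]
[(3134, [18.0, 42.0], [0.4346, 0.0309], [49.0, 23.0], 65.1), (7671, [322.0, 91.0], [0.6159, -0.0022], [86.0, 34.0], 88.8)]
0.96 0 89 285 322
285 37 41 [ 393.7 -136. ]
297 0 87 [ 393.8 -146.9]
309 0 53 [ 376.6 -157.7]
321 0 35 [ 364.8 -168.9]
```

The pin lies in the rail: handle centre about (0.616,-0.004), heading 88.8°. I descend behind it and push.

```bash
python3 -m handwheel '[[[2,0.19,0],[0,0.1,0],-1],[[2,0,0],[0,0,0],-1],[[1.8,0,0],[0,0,0],-1],[[0,0,0],[0,0,0],-1],[[0,0,-1.5],[0,0,0],-1],[[0,0,0],[0,0,0],-1],[[0,0,0],[0,0,0],-1]]' | egrep 'pos|force'
python3 -m handwheel '[[[0,0,-0.6],[0,0,0],-1],[[0,0,-0.6],[0,0,0],-1],[[0,0,-0.6],[0,0,0],-1],[[0,0,0],[0,0,0],-1],[[0,0,0],[0,0,0],-1]]'| egrep 'pos|force'
python3 -m handwheel '[[[0,0,-0.4],[0,0,0],-1],[[0,0,-0.4],[0,0,0],-1],[[0,0,-0.4],[0,0,0],-1],[[0,0,0],[0,0,0],-1],[[0,0,0],[0,0,0],-1]]'| egrep 'pos|force'
python3 -c "
from h import *
plan([.6151,-.05,.077],-1.3)"
```

```text
eef_pos: [0.6168, -0.0685, 0.0791]
wrist_force: [-0.7, 0.4, -0.2]
eef_pos: [0.6168, -0.0531, 0.0785]
wrist_force: [0.1, -1.5, 2.2]
eef_pos: [0.617, -0.0437, 0.0785]
wrist_force: [0.2, -6.2, 2.4]
t 20.55 tcp [ 0.617  -0.0437  0.0785] F [ 0.2 -6.2  2.4] w 0.0003 j7 -0.49
tool x [ 0.    -0.003 -1.   ] ty heading -1.3
shift cm [ 0.15 -0.17  0.63]
turn 1 [-0.   0.2 -0. ]
turn -1 [180.   -0.   -0.2]
```

```bash
for i in a; do python3 -m handwheel '[[[0,0,-0.3],[0,0,0],-1],[[0,0,-0.3],[0,0,0],-1],[[0,0,0],[0,0,0],-1],[[0,0,0],[0,0,0],-1]]'| egrep 'pos|force'; done
python3 -m handwheel '[[[0,0,-0.3],[0,0,0],-1],[[0,0,-0.3],[0,0,0],-1],[[0,0,0],[0,0,0],-1],[[0,0,0],[0,0,0],-1]]'| egrep 'pos|force'
python3 -c "
from h import *
C=cam('wrist'); im=imaging.read_camera('wrist'); cv2.imwrite('pics/w9.png',im)"
```

```text
eef_pos: [0.6171, -0.0385, 0.0786]
wrist_force: [0.5, -5.8, 4.2]
eef_pos: [0.6172, -0.0329, 0.0786]
wrist_force: [-0.3, -6.9, 4.6]
```

```bash
python3 -m handwheel '[[[0,0,-0.3],[0,0,0],-1],[[0,0,-0.3],[0,0,0],-1],[[0,0,0],[0,0,0],-1],[[0,0,0],[0,0,0],-1]]'| egrep 'pos|force'
python3 -m handwheel '[[[0,0,-0.3],[0,0,0],-1],[[0,0,-0.3],[0,0,0],-1],[[0,0,0],[0,0,0],-1],[[0,0,0],[0,0,0],-1]]'| egrep 'pos|force'
python3 -m handwheel '[[[0,0,-0.3],[0,0,0],-1],[[0,0,-0.3],[0,0,0],-1],[[0,0,0],[0,0,0],-1],[[0,0,0],[0,0,0],-1]]'| egrep 'pos|force'
```

```text
eef_pos: [0.6173, -0.0267, 0.0786]
wrist_force: [-0.3, -7.1, 4.2]
eef_pos: [0.6175, -0.0203, 0.0786]
wrist_force: [0.0, -6.2, 3.7]
eef_pos: [0.6176, -0.0139, 0.0785]
wrist_force: [0.0, -5.8, 3.4]
```

Past the near lug and into the eye with no stop; continuing.

```bash
python3 -m handwheel '[[[0,0,-0.4],[0,0,0],-1],[[0,0,-0.4],[0,0,0],-1],[[0,0,-0.4],[0,0,0],-1],[[0,0,0],[0,0,0],-1],[[0,0,0],[0,0,0],-1]]'| egrep 'pos|force'
python3 -m handwheel '[[[0,0,-0.3],[0,0,0],-1],[[0,0,-0.3],[0,0,0],-1],[[0,0,-0.3],[0,0,0],-1],[[0,0,0],[0,0,0],-1],[[0,0,0],[0,0,0],-1]]'| egrep 'pos|force'
python3 -m handwheel '[[[0,0,-0.3],[0,0,0],-1],[[0,0,-0.3],[0,0,0],-1],[[0,0,-0.3],[0,0,0],-1],[[0,0,0],[0,0,0],-1],[[0,0,0],[0,0,0],-1]]'| egrep 'pos|force'
```

```text
eef_pos: [0.6179, -0.0004, 0.0784]
wrist_force: [0.6, -5.9, 3.5]
eef_pos: [0.6181, 0.0094, 0.0783]
wrist_force: [0.9, -4.9, 1.5]
eef_pos: [0.6173, 0.0205, 0.0778]
wrist_force: [0.0, -0.9, -0.7]
```

```bash
python3 -m handwheel '[[[0,0,-0.3],[0,0,0],-1],[[0,0,-0.3],[0,0,0],-1],[[0,0,0],[0,0,0],-1],[[0,0,0],[0,0,0],-1]]'| egrep 'pos|force'
python3 - <<'E'
from h import *
im=imaging.read_camera('side'); C=cam('side'); u,v=w2px(C,[[.616,.09,.09]])[0].astype(int)
a=im[v-50:v+50,u-65:u+65]; w=imaging.read_camera('wrist'); cv2.imwrite('pics/w10.png',w)
A=cv2.resize(a,(780,600),interpolation=cv2.INTER_CUBIC)
o=np.hstack([cv2.resize(A,(400,308)),cv2.resize(w[0:308,120:520],(400,308))]); cv2.imwrite('pics/c10.png',o)
E
```

```text
eef_pos: [0.6175, 0.0236, 0.0779]
wrist_force: [-0.9, -5.1, 0.0]
```

View pics/c10.png

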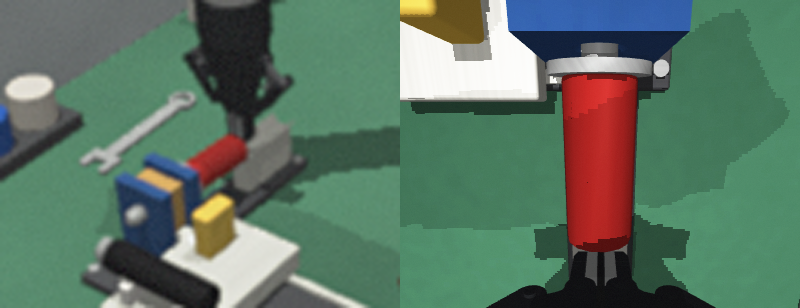

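The shank now sticks out of the far lug (left half, (135,213)) and the collar (right half, (598,65)) is a few mm off the near lug. I finish pushing until the force rises.

```bash
python3 -m handwheel '[[[0,0,-0.3],[0,0,0],-1],[[0,0,-0.3],[0,0,0],-1],[[0,0,0],[0,0,0],-1],[[0,0,0],[0,0,0],-1]]'| egrep 'pos|force'
python3 -m handwheel '[[[0,0,-0.3],[0,0,0],-1],[[0,0,-0.2],[0,0,0],-1],[[0,0,0],[0,0,0],-1],[[0,0,0],[0,0,0],-1]]'| egrep 'pos|force'
python3 -m handwheel '[[[0,0,-0.3],[0,0,0],-1],[[0,0,0],[0,0,0],-1],[[0,0,0],[0,0,0],-1]]'| egrep 'pos|force'
```

```text
eef_pos: [0.6177, 0.0281, 0.078]
wrist_force: [-0.6, -7.8, 2.0]
eef_pos: [0.6176, 0.0282, 0.078]
wrist_force: [-0.5, -13.6, 3.4]
eef_pos: [0.6176, 0.0283, 0.078]
wrist_force: [0.1, -16.3, 5.5]
```

```bash
python3 -m handwheel '[[[0,0,-0.5],[0,0,0],-1],[[0,0,-0.5],[0,0,0],-1],[[0,0,0],[0,0,0],-1],[[0,0,0],[0,0,0],-1]]'| egrep 'pos|force'
python3 -m handwheel '[[[0,0,2],[0,0,0],-1],[[0,0,2],[0,0,0],-1],[[0,0,2],[0,0,0],-1],[[-3,0,0],[0,0,0],-1],[[-4,0,0],[0,0,0],-1],[[-4,0,0],[0,0,0],-1],[[0,0,0],[0,0,0],-1],[[0,0,0],[0,0,0],-1],[[0,0,0],[0,0,0],-1]]'
python3 - <<'E'
from h import *
im=imaging.read_camera('side'); C=cam('side'); u,v=w2px(C,[[.616,.10,.09]])[0].astype(int)
a=im[v-38:v+38,u-50:u+50]; W=cam('wrist'); w=imaging.read_camera('wrist'); cv2.imwrite('pics/w11.png',w)
c,r=w2px(W,[[.617,.1,.075]])[0].astype(int); print(c,r); r0=max(0,r-75);c0=c-100
o=np.hstack([cv2.resize(a,(400,304),interpolation=cv2.INTER_CUBIC),cv2.resize(w[r0:r0+152,c0:c0+200],(400,304))]); cv2.imwrite('pics/c11.png',o); print(r0,c0)
H,S,V=cv2.split(cv2.cvtColor(w,cv2.COLOR_BGR2HSV)); red=((H<6)|(H>174))&(S>140)&(V>40)
print(rectblob(red,W,.075,500)); print(W[1])
E
```

```text
eef_pos: [0.6175, 0.0285, 0.0779]
wrist_force: [-1.0, -29.5, 9.7]
clock: 25.95
eef_pos: [0.6169, -0.0097, 0.1881]
tcp_rot: [3.095, 1.569, 1.504]
wrist_force: [-0.6, -0.2, -1.3]
gripper_width: 0.0003
319 65
0 219
[(4595, [321.0, 89.0], [0.6176, 0.0817], [83.0, 33.0], 88.7), (2030, [88.0, 138.0], [0.4223, 0.0482], [57.0, 26.0], 62.3), (759, [58.0, 334.0], [0.3395, -0.1505], [54.0, 25.0], 23.6)]
[0.61774978 0.06616741 0.3214972 ]
```

View pics/c11.png

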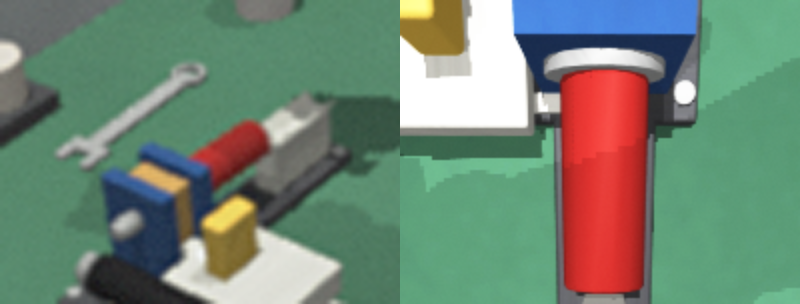

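The collar is seated on the near lug and the tip is out past the far lug. The handle centre at y 0.082 matches the expected 0.080, and the arm is clear. Handing in.

```bash
python3 -c "
from station import bot
s=bot.read_state(); print(s['clock'],s['wrist_force']); print(bot.sign_off())"
```

```text
26.05 [-0.23501127  0.01920894 -1.07054064]
the job is handed in; nothing more can be done
None
```

The shuttle is locked: I signed off at about 26 s with the red pin pushed home and the arm clear of everything.

**What I did:** I pinched the yellow block and moved the shuttle about 38 mm. The wrist camera put the brass eye about 3 mm aft of its mark, so I lined it up with the lugs from that picture. I then picked the large red pin (handle 82 x 33 mm, in its stand) and laid it in the V-rail. With shut fingers I pushed it from behind through lug, eye and lug; it never stopped short at the eye.

**Last checks:**
- **Collar:** the pin met a hard stop. The push force rose to about 30 N with less than 0.5 mm of movement, and the picture shows the collar against the near lug.
- **Pin:** its tip sticks out past the far lug. Its heading is 88.7°, which matches the fixture's yaw of about -1.3°. The handle centre is at y 0.082 against an expected 0.080, within measuring error.
- **Bystanders:** I never touched the blue pin, the bottle or the jar, but I did not measure their positions again at the end.

**One thing that disagreed:** in the first grasp the gripper read 31 mm on the 34 mm handle and the pin hung slightly tip-up. Laying it in the rail levelled it, so this had no effect on the result.

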